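# Snap the ticket holder onto the bottle rack's rail

### The arm

A 6-joint arm with a two-finger parallel gripper is mounted at the origin on the work surface. World frame = base frame: x ahead of the robot, y to its left, z up, the work surface at z = 0. Lengths are in mm, angles in degrees, forces in N, time in s.
With the tool pointing down it reaches from about 275 to 850 mm from the base axis. Payload 19 kg.
Tool frame: the origin (TCP) lies between the finger pads; the fingertips stand 8 mm ahead of it and the grasp point (between the pads) lies 11 mm behind it; z points along the fingers, y is the direction in which the jaws open and shut (so a half turn about z gives the same grasp; the last joint's range is limited). The gripper opens to 85 mm and grips with 20 to 120 N. Pads are 22 mm wide; open, the fingers measure 114 mm over their backs; the gripper's body (76 mm by 85 mm) begins 54 mm behind the grasp point. The pads swing forward as they close: fully open they stand 13 mm farther back than shut.
Start: joints at [69.156, 8.623, 82.357, -0, 89.026, -7.678], TCP at [130.982, 559.853, 239.267] pointing down, gripper open.
Joint ranges: [-160.23, 160.23], [-39.13, 120.54], [6.94, 153.29], [-79.49, 259.48], [9.18, 160.14], [-161.06, 161.06]. Speed limits (degrees/s): [108.29, 108.29, 127.2, 172.46, 172.46, 172.46].

### API

Orientations are given as a 3x3 rotation matrix whose columns are the frame's x, y, z axes.
In Python, from station import get_state, capture, finish_job, find_in, cut_out, tip_of gives the robot as it stands.
- The arm moves only by the tool jog_arm, never from a script. Its argument "moves" is one flat list of numbers, 7 for each row, row after row: the shift along the tool's x, y, z in units of 0.12 m (1.0 is 0.12 m), then the turn, a rotation vector about the tool's x, y, z in units of 60 degrees (1.0 is 60 degrees), then the opening, from 0 (shut) to 1 (fully open). In form: [x, y, z, wx, wy, wz, jaw, x, y, z, wx, wy, wz, jaw, ...]. A call has 1 to 5 rows; each row shifts and turns the commanded pose from where the row before left it, along the tool's axes as they then stand; what a row does not reach is not made up. A row lasts 1/10 s, in which the tool goes at most 50 mm and 8.59 degrees, less where a joint would pass 70% of its speed; a pose out of reach is approached as far as the arm can. A call with a number of a shift or a turn outside -1 to 1 is refused whole. A call with a gripper value outside its range is refused whole. The fingers move at their own pace and stop on an object; the grip force is fixed at half the most. Time passes only in rows, so rows that do not move let the fingers close. It gives the time, the measured TCP pose, the force and the opening at its end, in the units of the state.
- get_state(): the state, without advancing time (a new reading comes with each control period).
- capture(name): name is "scene" or "top" or "wrist"; returns a dict with "image" (384x512x3 uint8, red, green, blue), "intrinsics" (3x3 intrinsics, pixels), "R" (3x3) and "t" (3): a world point X has camera coordinates R X + t; the wrist camera has in their place "mount" (4x4, takes a point from camera to tool coordinates, whose origin is the TCP and whose axes are the flange's). Camera axes: x right, y down, z forward; pixel columns grow to the right and rows downward; lengths in mm; the calibration is good to about 2 mm. A picture is of the moment at which its call begins: read the wrist's pose just before it. There is no depth.
- finish_job(): hands the job in, once; it reports no verdict.
Trained networks look in a picture, given as the dict that the camera call returned (one of the last four; its "shot" number tells which), for a name from the list of things; names that differ only in an ending like _2 or _b are one class to them, and where a whole thing is asked for, a point or a joint stands for the part that bears it (a point fixed in the world has none). Each returns a list of dicts, best first, with "conf" (0 to 1); they miss things now and then, are a little off and sometimes report something else, mostly with a low value. They report only what shows in the picture. A call takes as long as a camera call. They do not tell look-alikes from the thing itself.
- find_in(picture, target): "at" ([x, y, z] in mm, in world coordinates, good to about 4 mm: the middle of the surface that is visible of it).
- cut_out(picture, target): "pixels" (384x512 bool, what is visible of it).
- tip_of(picture, target): "at" ([x, y, z] in mm, in world coordinates, good to about 4 mm: a listed point, or the origin of a listed thing).
The state is a dict: "t": time; "joint_pos": joint angles; "qvel": joint speeds; "joint_torque": joint torques, N m; "position": TCP position; "tool_rot": TCP orientation; "contact_force": force on the tool from outside, world axes, zero at the start; "wrist_torque": the same for the moment, N m; "opening": opening from 0.0 (shut) to 1.0 (fully open).
Only numpy, scipy, OpenCV 4.12 (cv2) and the standard library are available. Lean on these libraries where they do the work, as an engineer would, in place of code of your own. Each camera call takes 0.05 s, during which the arm holds its last target. There are 200 camera calls.

### The job

Take the ticket holder with the big spring clip, not the one with the tiny clip or the one with the flat foot, and push it down over the round rail of the bottle rack, straight in front of the tall bottle, until both arms have snapped fully under the tube. Leave it with its card upright and in line with the rail, and leave the tall bottle standing where it is.

Things in the scene. Friction and masses are not known exactly. Their poses are not given: they have to be found in the camera images.
- ticket_clip: Ticket holder standing mouth down. Top: upright frame with white card, 50 wide (y) x 12 thick (x) mm, 44.5 to 89.5 mm above the foot: grip here. Below: grey roof 38x30x8 mm, then two sprung arms 30 mm long (y), flared to 42 mm at the foot, mouth 18 mm at its narrowest. Origin: centre of foot; z up, y along the tube channel. Half a turn makes no difference. 0.06 kg.
- clip_seat (a point): Centre of the clip's round seat, 24 mm above the holder's foot, axes as the holder's; it lies on the rail's centre line when the clip is home. The flares catch the tube from 5 mm off centre. Pushing on takes 8 to 16 N straight down, from 20 to 10 mm above home; then the arms snap under the tube and the roof stops on it.
- rail_mid (a point): Middle of the rail's centre line: fixed level steel tube, 25 mm diameter, along y, 80 mm above the table, clear for 330 mm between its end posts. It runs along the far side of a plywood bottle rack (180x360x12 mm). x points away from the bottles, z up. The bottles stand 115 mm off at -x, at y = -100, 0 and 100 mm.
- tall_bottle: Amber bottle with white cap, 54 mm diameter, 125 mm tall, in one of the rack's three places; the others hold squat jars, 60 mm wide, 65 mm tall. Origin: centre of its underside; axes as rail_mid's, so straight in front is the bottle's own y = 0, 115 mm along its x.
Things that resemble listed ones, but are neither listed nor needed, are in the scene too. What is shaped like the tall_bottle but blue or purple is not meant. What is shaped like the ticket_clip but purple is not meant.

How it is judged:
By the outcome, as a careful person would: the job done as asked, in the order asked, and still so for the second after the job is handed in, with the robot touching nothing.
It also fails if it takes over 40 s, if anything falls off the work surface, if the arm or the gripper's body presses on something with over 40 N, if the wrist force passes 120 N, or if a joint passes its speed limit or range.

## Working session

There is one attempt and no reset: what is moved stays moved. The work goes in short steps, Python scripts to look and compute and a tool call to move; the robot and the scene stay as the last step left them, time stands still between calls to the robot, and variables do not carry over. Pictures are saved under pics/ and viewed, on a budget of 10 in all, crops included, one or two more only if the job needs it, and the job is handed in when it is done.

Besides the shell and the picture viewer there is one more tool, called after "Emit:" as name(argument=value, ...), one argument or row to a line, values as JSON. jog_arm: Moves the arm, as the interface text tells. Its arguments: {"type":"object","properties":{"moves":{"type":"array"}},"required":["moves"]}

```bash
mkdir -p pics; python3 - <<'E'
from station import *
import cv2,numpy as np
ims=[]
for n in ("scene","top"):
    p=capture(n); cv2.imwrite(f"pics/{n}0.png",p["image"][:,:,::-1])
    for t in ("ticket_clip","clip_seat","tall_bottle","rail_mid"):
        for f in (find_in,tip_of):
            try:
                for d in f(p,t)[:4]:
                    X=np.array(d["at"]);c=p["R"]@X+p["t"];u=p["intrinsics"]@c
                    print(n,f.__name__,t,round(d["conf"],2),X.round(0),(u[:2]/u[2]).round())
            except Exception as e: print(n,f.__name__,t,e)
s=get_state();print(s["tool_rot"],s["t"],s["contact_force"])
E
```

```text
scene call ticket_clip 0.95 [480. 336.  56.] [341. 170.]
scene call ticket_clip 0.65 [491. 433.  49.] [373. 166.]
scene call ticket_clip 0.93 [470. 339.  -1.] [338. 178.]
scene call ticket_clip 0.6 [483. 436.   3.] [370. 173.]
scene call clip_seat 0.81 [483. 336.  54.] [342. 171.]
scene call clip_seat 0.65 [484. 435.  42.] [373. 166.]
scene call clip_seat 0.92 [477. 340.  21.] [340. 176.]
scene call clip_seat 0.5 [480. 442.  23.] [372. 168.]
scene call tall_bottle 0.89 [ 296. -208.   74.] [140. 161.]
scene call tall_bottle 0.72 [ 492. -147.   90.] [174. 209.]
scene call tall_bottle 0.64 [ 344. -116.   73.] [175. 167.]
scene call tall_bottle 0.96 [ 473. -146.   14.] [177. 218.]
scene call tall_bottle 0.55 [ 283. -213.   -4.] [143. 173.]
scene call rail_mid 0.66 [ 544. -144.   12.] [183. 240.]
scene call rail_mid 0.67 [ 582. -121.   80.] [192. 238.]
top call ticket_clip 0.86 [474. 337.  44.] [154. 186.]
top call ticket_clip 0.72 [474. 439.  57.] [111. 184.]
top call ticket_clip 0.56 [479. 443.   0.] [117. 187.]
top call ticket_clip 0.55 [478. 340.  -2.] [157. 189.]
top call clip_seat 0.87 [472. 436.  55.] [112. 185.]
top call clip_seat 0.6 [471. 336.  43.] [154. 187.]
top call clip_seat 0.88 [476. 343.  18.] [154. 187.]
top call clip_seat 0.67 [481. 443.  24.] [114. 184.]
top call tall_bottle 0.84 [ 280. -202.   85.] [382. 271.]
top call tall_bottle 0.65 [ 466. -139.   99.] [354. 189.]
top call tall_bottle 0.64 [ 321. -104.   86.] [339. 252.]
top call tall_bottle 0.95 [ 324. -113.   -0.] [335. 253.]
top call tall_bottle 0.87 [ 280. -215.   -1.] [377. 272.]
top call tall_bottle 0.66 [ 469. -147.   14.] [349. 195.]
top call rail_mid 0.64 [ 535. -129.   14.] [342. 169.]
top call rail_mid 0.67 [ 581. -122.   79.] [344. 144.]
[[-9.73715109e-01  2.27769370e-01 -1.71057118e-05]
 [ 2.27769370e-01  9.73715107e-01 -7.21408334e-05]
 [ 2.24617888e-07 -7.41407767e-05 -9.99999997e-01]] 0.9 [-0.02463649  0.93638364  0.17694091]
```

View pics/scene0.png

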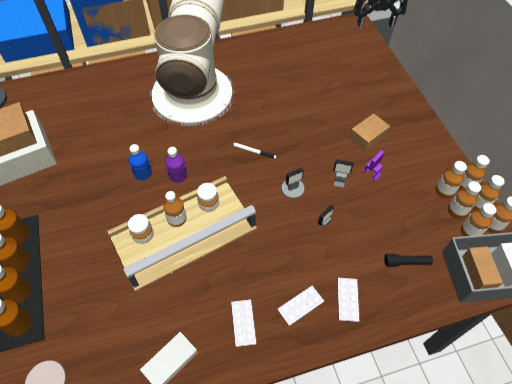

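View pics/top0.png

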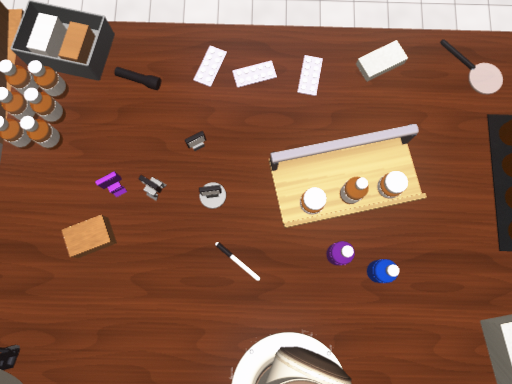

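The scene picture shows four holders: flat round foot at (293,183), tiny clip at (326,215), purple look-alike at (375,165), and a grey one with sprung arms at (342,173). The last fits the description. The tall amber bottle is in the rack's middle place at (174,209), and the blue and purple ones stand outside the rack. I'll go closer and confirm with the wrist camera.

Emit:
jog_arm(
  moves=[-0.3,-0.1,0,0,0,0,1,-0.3,-0.1,0,0,0,0,1,-0.3,-0.1,0,0,0,0,1,-0.3,-0.1,0,0,0,0,1,-0.3,-0.1,0,0,0,0,1],
)

```text
t: 1.4
position: [293.7, 459.5, 239.4]
tool_rot: [[-0.974, 0.228, 0.0], [0.228, 0.974, 0.0], [-0.0, 0.0, -1.0]]
contact_force: [1.0, -0.3, -0.5]
opening: 1.001
```

Emit:
jog_arm(
  moves=[-0.3,-0.1,0,0,0,0,1,-0.3,-0.1,0,0,0,0,1,-0.3,-0.1,0,0,0,0,1,-0.15,0,0,0,0,0,1,0,0,0,0,0,0,1],
)

```text
t: 1.9
position: [408.9, 395.9, 238.9]
tool_rot: [[-0.973, 0.23, -0.0], [0.23, 0.973, -0.0], [0.0, -0.0, -1.0]]
contact_force: [0.3, -1.0, -0.3]
opening: 1.001
```

```bash
cat > h.py <<'E'
from station import *
import cv2,numpy as np
np.set_printoptions(suppress=True,precision=3)
def wrist():
    s=get_state(); p=capture("wrist"); M=np.array(p["mount"])
    Rt=np.array(s["tool_rot"]); T=np.eye(4); T[:3,:3]=Rt; T[:3,3]=s["position"]
    W=np.linalg.inv(T@M); p["Rw"]=W[:3,:3]; p["tw"]=W[:3,3]; return s,p
def proj(p,X):
    R,t=(p["Rw"],p["tw"]) if "Rw" in p else (p["R"],p["t"])
    c=R@np.array(X,float)+t; u=p["intrinsics"]@c; return u[:2]/u[2]
def ray(p,uv,z):
    R,t=(p["Rw"],p["tw"]) if "Rw" in p else (np.array(p["R"]),np.array(p["t"]))
    d=R.T@np.linalg.inv(p["intrinsics"])@np.array([uv[0],uv[1],1.]); o=-R.T@t
    return o+d*(z-o[2])/d[2]
E
python3 - <<'E'
from h import *
s,p=wrist(); print(s["position"],s["tool_rot"],s["t"],p["mount"])
cv2.imwrite("pics/w1.png",p["image"][:,:,::-1])
for t in ("ticket_clip","clip_seat"):
  for f in (find_in,tip_of):
    for d in f(p,t)[:3]: print(t,d["conf"],np.array(d["at"]),proj(p,d["at"]))
E
```

```text
[408.905 395.92  238.939] [[-0.973  0.23  -0.   ]
 [ 0.23   0.973 -0.   ]
 [ 0.    -0.    -1.   ]] 1.9 [[   0.      -0.958   -0.286   72.442]
 [   1.       0.       0.       0.87 ]
 [  -0.      -0.286    0.958 -133.405]
 [   0.       0.       0.       1.   ]]
ticket_clip 0.93 [464.3 347.8  66.9] [228.405 233.162]
ticket_clip 0.63 [474.7 442.5  63.5] [318.001 221.664]
ticket_clip 0.68 [470.9 341.1  -0.4] [230.016 216.969]
ticket_clip 0.56 [481.8 442.2  -0.9] [309.982 207.427]
clip_seat 0.94 [468.6 347.7  65.9] [229.459 236.416]
clip_seat 0.61 [476.6 439.2  66.6] [315.735 225.1  ]
clip_seat 0.79 [473.7 344.4  24.7] [231.271 226.179]
clip_seat 0.6 [485.6 444.   24.3] [315.216 217.185]
```

View pics/w1.png

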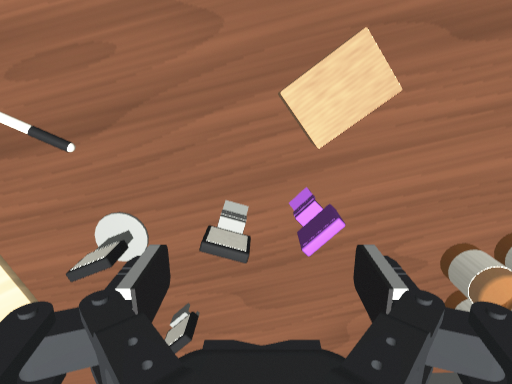

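The wrist picture shows the flat foot at (100,240), tiny clip at (182,330), purple one at (317,220), and the grey big-clip holder at (228,235). Next is an enlarged crop to confirm it and read its yaw.

```bash
python3 - <<'E'
from h import *
im=cv2.imread("pics/w1.png")
c=cv2.resize(im[190:280,190:360],None,fx=4.5,fy=4.5,interpolation=cv2.INTER_CUBIC); cv2.imwrite("pics/w1c.png",c)
s,p=wrist()
for q in cut_out(p,"ticket_clip")[:2]:
    m=q["pixels"].astype(np.uint8); ys,xs=np.nonzero(m); print(q["conf"],xs.mean(),ys.mean(),m.sum())
    dark=(m>0)&(p["image"].max(2)<70)
    d=np.argwhere(dark)[:,::-1].astype(np.float32)
    if len(d)>20: print(cv2.minAreaRect(d),cv2.boxPoints(cv2.minAreaRect(d)))
E
```

```text
0.75 227.53685258964143 236.60557768924303 2008
((224.91966247558594, 245.897216796875), (48.0594482421875, 26.769268035888672), 15.124006271362305) [[198.23  252.549]
 [205.214 226.707]
 [251.609 239.246]
 [244.625 265.088]]
0.67 313.3424390243902 224.48146341463413 2050
```

View pics/w1c.png

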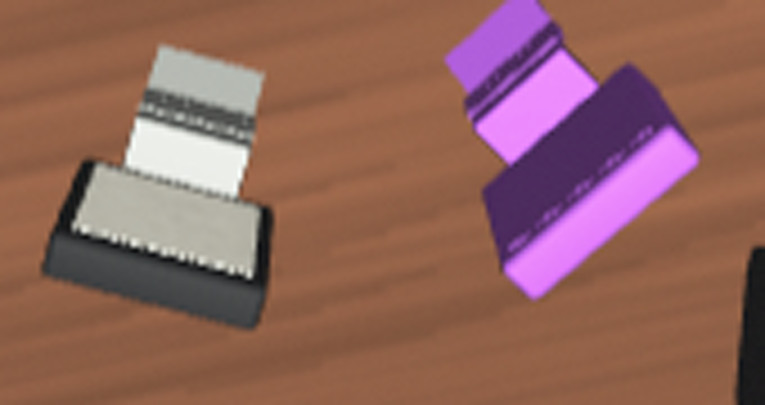

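```bash
python3 - <<'E'
from h import *
s,p=wrist()
P=[ray(p,(np.array(c)/4.5+[190,190]-[.4,.4]),89.5)[:2] for c in [(52,232),(268,283),(257,328),(42,275)]]
P=np.array(P);print(P,P.mean(0))
for a,b in ((0,1),(3,2),(0,3),(1,2)):
    d=P[b]-P[a];print(np.linalg.norm(d),np.degrees(np.arctan2(d[1],d[0])))
c=P.mean(0)
print(s["position"])
R=np.array(s["tool_rot"]);print("yawtool y",np.degrees(np.arctan2(R[1,1],R[0,1])))
E
```

```text
[[454.996 325.683]
 [477.763 368.877]
 [488.058 363.825]
 [464.523 320.608]] [471.335 344.748]
48.826637540339725 62.20600860618955
49.20882695585987 61.42839974691799
10.794712390870796 -28.043349805310182
11.467212566259683 -26.141535512636167
[406.32  397.2   239.403]
yawtool y 76.90229512917351
```

Emit:
jog_arm(
  moves=[-0.31,-0.15,0,0,0,0,1,-0.31,-0.15,0,0,0,0,1,0,0,0,0,0,0.135,0.55,0,0,0,0,0,0.135,0.55,0,0,0,0,0,0.135,0.55],
)

```text
t: 2.8
position: [471.3, 344.7, 239.3]
tool_rot: [[-0.79, 0.613, -0.0], [0.613, 0.79, -0.0], [-0.0, -0.0, -1.0]]
contact_force: [0.3, 0.5, -1.0]
opening: 0.553
```

Emit:
jog_arm(
  moves=[0,0,0.1,0,0,0.135,0.55,0,0,0.1,0,0,0.135,0.55,0,0,0.1,0,0,0.135,0.55,0,0,0.1,0,0,0.135,0.55,0,0,0.1,0,0,0.135,0.55],
)

```text
t: 3.3
position: [471.0, 345.0, 178.9]
tool_rot: [[-0.203, 0.979, 0.0], [0.979, 0.203, 0.0], [-0.0, 0.0, -1.0]]
contact_force: [-0.6, -0.3, -0.2]
opening: 0.548
```

Emit:
jog_arm(
  moves=[0,0,0,0,0,0.135,0.55,0,0,0,0,0,0.135,0.55,0,0,0,0,0,0.135,0.55,0,0,0,0,0,0.135,0.55,0,0,0,0,0,0.135,0.55],
)

```text
t: 3.8
position: [471.0, 345.0, 179.4]
tool_rot: [[0.481, 0.877, 0.0], [0.877, -0.481, -0.0], [0.0, 0.0, -1.0]]
contact_force: [-0.4, 0.3, 0.5]
opening: 0.549
```

Emit:
jog_arm(
  moves=[0,0,0,0,0,0,0.55],
)

```text
t: 3.9
position: [471.0, 345.0, 179.4]
tool_rot: [[0.479, 0.878, 0.0], [0.878, -0.479, -0.0], [0.0, 0.0, -1.0]]
contact_force: [0.1, 0.2, -0.1]
opening: 0.547
```

```bash
python3 - <<'E'
from h import *
s,p=wrist(); s=get_state(); print(s["position"],s["tool_rot"],s["t"],s["joint_pos"],s["opening"])
cv2.imwrite("pics/w2.png",p["image"][:,:,::-1])
R=np.array(s["tool_rot"]);print("yawtool y",np.degrees(np.arctan2(R[1,1],R[0,1])))
E
```

```text
[471.075 344.903 179.344] [[ 0.474  0.881  0.   ]
 [ 0.881 -0.474 -0.   ]
 [-0.     0.    -1.   ]] 3.95 [28.654 11.204 86.315 -0.006 82.48  56.925] 0.5506885718853929
yawtool y -28.270249318307318
```

View pics/w2.png

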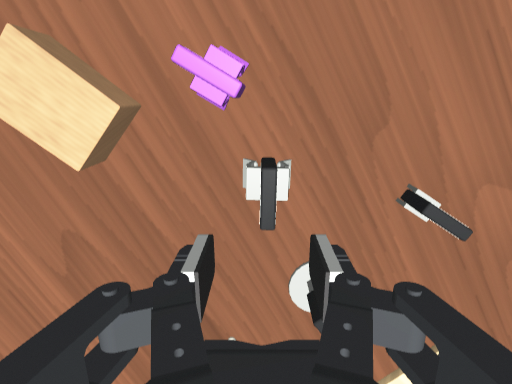

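```bash
python3 - <<'E'
from h import *
s,p=wrist(); R=np.array(s["tool_rot"]);o=np.array(s["position"])
for n,uv,z in (("top a",(268,158),89.5),("top b",(268,229),89.5),("foot",(312,290),3),("footcardtop",(318,305),75)):
    X=ray(p,uv,z); print(n,X,"tool",R.T@(X-o))
p2=capture("top")
for uv,z in (((212,195),3),((210,191),60),((196,140),30)):print(ray(p2,uv,z), R.T@(ray(p2,uv,z)-o))
E
```

```text
top a [490.268 370.684  89.5  ] tool [31.8    4.685 89.843]
top b [464.43  321.934  89.5  ] tool [-23.373   5.018  89.845]
foot [457.306 198.202   3.   ] tool [-135.717   57.339  176.355]
footcardtop [466.626 231.063  75.   ] tool [-102.365   49.99   104.352]
[463.231 198.688   3.   ] [-132.483   62.328  176.355]
[461.555 197.984  60.   ] [-133.899   61.189  119.355]
[599.143 242.469  30.   ] [-29.553 161.294 149.36 ]
```

Emit:
jog_arm(
  moves=[0.0125,0.03,0.25,0,0,0,0.55,0,0,0.25,0,0,0,0.55,0,0,0.25,0,0,0,0.55,0,0,0.25,0,0,0,0.55,0,0,0,0,0,0,0.55],
)

```text
t: 4.55
position: [473.4, 343.3, 55.7]
tool_rot: [[0.474, 0.88, -0.005], [0.88, -0.474, -0.003], [-0.005, -0.003, -1.0]]
contact_force: [-0.5, -0.7, 0.3]
opening: 0.548
```

Emit:
jog_arm(
  moves=[0,0,0,0,0,0,0,0,0,0,0,0,0,0,0,0,0,0,0,0,0,0,0,0,0,0,0,0,0,0,0,0,0,0,0],
)

```text
t: 5.05
position: [476.0, 344.7, 61.0]
tool_rot: [[0.476, 0.879, 0.002], [0.879, -0.476, 0.001], [0.002, 0.002, -1.0]]
contact_force: [0.4, 0.2, 8.7]
opening: 0.133
```

Emit:
jog_arm(
  moves=[0,0,-0.3,0,0,0,0,0,0,-0.3,0,0,0,0,0,0,-0.3,0,0,0,0,0,0,-0.3,0,0,0,0,0,0,0,0,0,0,0],
)

```text
t: 5.55
position: [476.6, 345.1, 209.3]
tool_rot: [[0.476, 0.879, 0.007], [0.879, -0.476, 0.004], [0.007, 0.005, -1.0]]
contact_force: [0.2, 0.2, -0.6]
opening: 0.131
```

```bash
python3 - <<'E'
from h import *
s,p=wrist(); R=np.array(s["tool_rot"]);o=np.array(s["position"]); print(o,R,s["opening"],s["contact_force"],s["t"])
cv2.imwrite("pics/w3.png",p["image"][:,:,::-1])
for f in (find_in,tip_of):
    for d in f(p,"clip_seat")[:2]: print(d["conf"],d["at"],R.T@(np.array(d["at"])-o))
# rail in top & scene views: image crops enlarged side by side
a=capture("top"); im=a["image"][110:235,255:435]
cv2.imwrite("pics/t2.png",cv2.resize(im,None,fx=4.4,fy=4.4,interpolation=cv2.INTER_CUBIC)[:,:,::-1])
E
```

```text
[476.572 345.095 209.326] [[ 0.476  0.879  0.007]
 [ 0.879 -0.476  0.004]
 [ 0.007  0.005 -1.   ]] 0.13074230124480757 [ 0.232  0.219 -0.576] 5.55
0.78 [483.9, 355.7, 234.9] [ 12.992   1.509 -25.478]
0.71 [486.0, 445.0, 46.2] [ 91.204 -40.045 163.58 ]
0.83 [479.8, 343.3, 172.9] [-0.293  3.526 36.441]
0.79 [485.2, 441.0, 25.5] [ 87.162 -38.938 184.257]
```

View pics/w3.png

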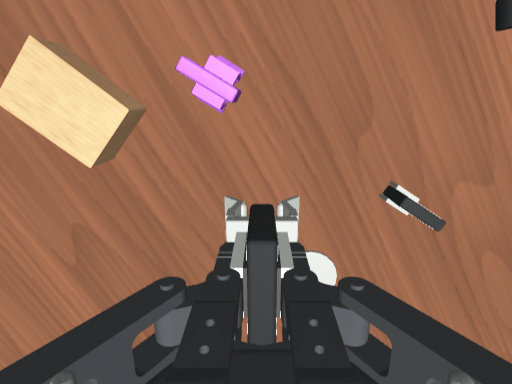

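View pics/t2.png

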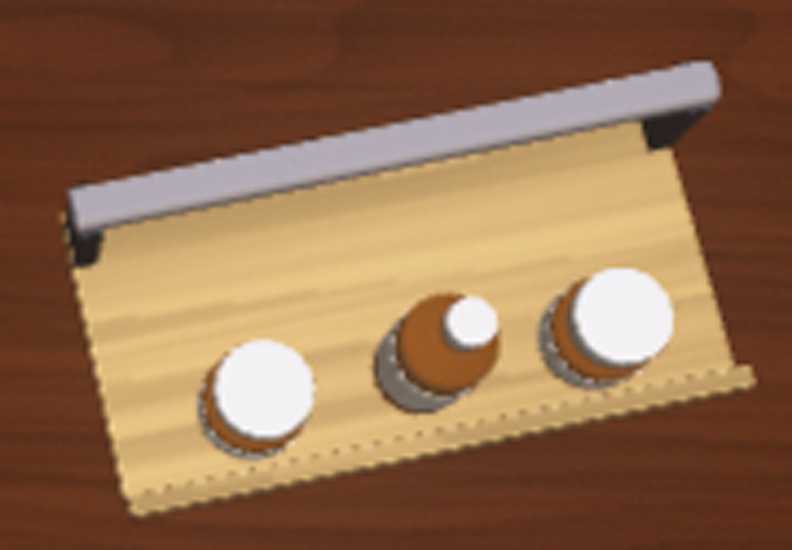

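The holder hangs upright between the fingers, with its arms at (262,205). The top crop shows the rail from (74,211) to (718,82), with the tall bottle in the middle place, base near (430,360). Now I'll work out the rail line and the bottle's line.

```bash
python3 - <<'E'
from h import *
a=capture("top")
f=lambda c,z: ray(a,np.array(c)/4.4+[255,110]-.4,z)
L,Rr=f((74,211),80),f((718,82),80)
d=(L-Rr)[:2]; n=np.linalg.norm(d); d/=n
print("rail",L,Rr,(L+Rr)/2,"len",n,"yaw",np.degrees(np.arctan2(d[1],d[0])))
x=np.array([d[1],-d[0]]);
cap=f((470,322),137)[:2]; jl=f((262,389),77)[:2]; jr=f((622,317),77)[:2]
print("cap",cap,"jars mid",(jl+jr)/2, jl,jr)
M=((L+Rr)/2)[:2]
for n,c in (("cap",cap),("jl",jl),("jr",jr)): print(n,"along",(c-M)@d,"off",(c-M)@x)
s=capture("scene")
for b in (cap,): 
    print("scene proj cap", proj(s,[*b,137]), "rail ends", proj(s,[*L[:2],92.5]),proj(s,[*Rr[:2],92.5]))
g=cv2.resize(s["image"][165:290,100:270],None,fx=4.4,fy=4.4,interpolation=cv2.INTER_CUBIC)[:,:,::-1].copy()
for z in (80,):
    for t in (-150,0,150):
        for q in (12.5,-12.5):
            # silhouettes of cylinder as seen: draw axis offset perpendicular to viewing
            P=np.array([*(M+t*d),z]); v=P+s["R"].T@s["t"]; v/=np.linalg.norm(v); w=np.cross(v,[*d,0]); w/=np.linalg.norm(w)
            u=(proj(s,P+q*w)-[100,165]+.4)*4.4; cv2.circle(g,tuple(int(k) for k in u),3,(0,0,255),-1)
u=(proj(s,[*cap,137])-[100,165]+.4)*4.4; cv2.circle(g,tuple(int(k) for k in u),3,(0,255,0),-1)
cv2.imwrite("pics/s2.png",g)
E
```

```text
rail [542.682  52.39   80.   ] [ 625.581 -303.221   80.   ] [ 584.131 -125.415   80.   ] len 365.1448153997446 yaw 103.122233779489
cap [ 472.172 -147.048] jars mid [ 469.082 -147.619] [446.928 -50.013] [ 491.235 -245.224]
cap along 4.3500556211674715 off -113.94739110531143
jl along 104.58257625259702 off -116.50244992142672
jr along -95.5901959292651 off -117.67046314714234
scene proj cap [169.766 193.852] rail ends [252.61  206.156] [120.752 271.285]
```

View pics/s2.png

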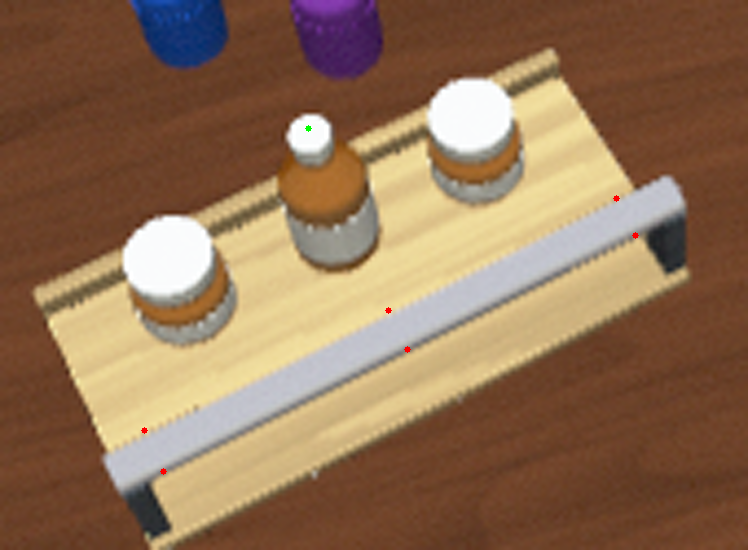

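In the scene overlay the marks sit on the rail to within 2–4 mm, shifted toward the bottle, so I'll split the difference between the cameras. Next I carry the holder over, turn it, and check with the wrist camera.

Emit:
jog_arm(
  moves=[-0.271,0.24,-0.015,0,0,0,0,-0.271,0.24,-0.015,0,0,0,0,-0.271,0.24,-0.015,0,0,0,0,-0.271,0.24,-0.015,0,0,0,0,-0.271,0.24,-0.015,0,0,0,0],
)

```text
t: 6.35
position: [524.1, 131.0, 211.6]
tool_rot: [[0.476, 0.879, -0.001], [0.879, -0.476, -0.0], [-0.001, -0.001, -1.0]]
contact_force: [1.7, -0.1, -0.6]
opening: 0.133
```

Emit:
jog_arm(
  moves=[-0.271,0.24,-0.015,0,0,0,0,-0.271,0.24,-0.015,0,0,0,0,-0.271,0.24,-0.015,0,0,0,0,-0.271,0.24,-0.015,0,0,0,0,-0.271,0.24,-0.015,0,0,0,0],
)

```text
t: 6.85
position: [573.2, -80.6, 220.6]
tool_rot: [[0.477, 0.879, -0.001], [0.879, -0.477, 0.0], [-0.0, -0.001, -1.0]]
contact_force: [1.1, 0.5, -1.5]
opening: 0.133
```

Emit:
jog_arm(
  moves=[-0.271,0.24,0,0,0,0,0,0,0,0,0,0,-0.138,0,0,0,0,0,0,-0.138,0,0,0,0,0,0,-0.138,0,0,0,0,0,0,-0.138,0],
)

```text
t: 7.35
position: [583.0, -121.3, 220.3]
tool_rot: [[-0.087, 0.996, -0.002], [0.996, 0.087, 0.0], [0.001, -0.001, -1.0]]
contact_force: [0.9, -0.8, -0.6]
opening: 0.132
```

Emit:
jog_arm(
  moves=[0,0,0,0,0,-0.138,0,0,0,0,0,0,0,0,0,0,0,0,0,0,0],
)

```text
t: 7.65
position: [583.1, -121.1, 220.7]
tool_rot: [[-0.219, 0.976, -0.001], [0.976, 0.219, 0.0], [0.0, -0.001, -1.0]]
contact_force: [-0.3, -0.2, -0.7]
opening: 0.135
```

```bash
python3 - <<'E'
from h import *
s,p=wrist(); R=np.array(s["tool_rot"]);o=np.array(s["position"]); print(o,R,s["opening"],s["contact_force"],s["t"])
print("yaw y",np.degrees(np.arctan2(R[1,1],R[0,1])))
cv2.imwrite("pics/w4.png",cv2.resize(p["image"],(768,576),interpolation=cv2.INTER_CUBIC)[:,:,::-1])
E
```

```text
[ 583.055 -121.139  220.747] [[-0.219  0.976 -0.001]
 [ 0.976  0.219  0.   ]
 [ 0.    -0.001 -1.   ]] 0.13517858096267057 [-0.293 -0.199 -0.658] 7.65
yaw y 12.6720003458772
```

View pics/w4.png

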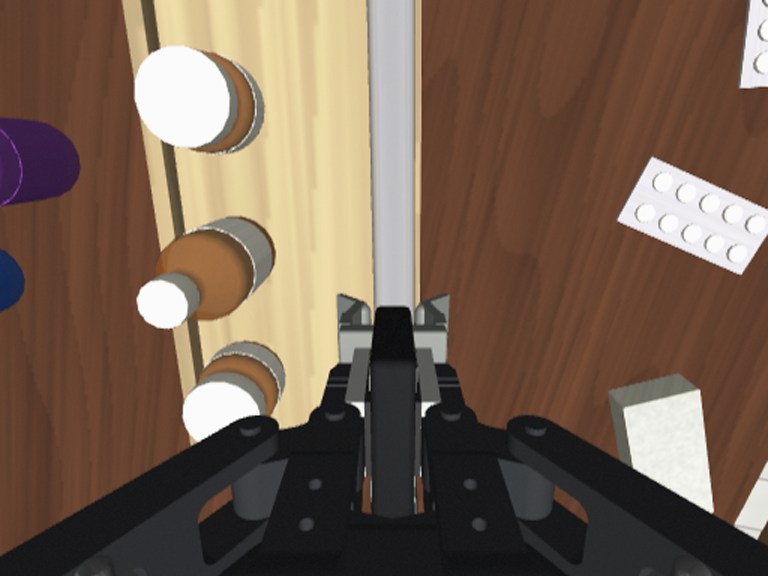

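```bash
python3 - <<'E'
from h import *
s,p=wrist(); R=np.array(s["tool_rot"]);o=np.array(s["position"]); print(p["intrinsics"])
T=lambda uv,z:(R.T@(ray(p,np.array(uv)/1.5-.2,z)-o)).round(1)
for uv,z in (((392.5,0),80),((394,285),80),((393.5,305),o[2]+31-0),((393.5,300),o[2]-61+7),((168,302),137),((184,94),77),((222,412),77)): print(uv,T(uv,z))
g=cv2.cvtColor(p["image"],cv2.COLOR_RGB2GRAY)
for r in (5,60,120,180):
    print(r,np.abs(np.diff(g[r,235:290].astype(int))).argsort()[-4:]+235)
for z in (137,):
  for d in tip_of(p,"tall_bottle")[:3]+tip_of(p,"rail_mid")[:1]+tip_of(p,"clip_seat")[:1]: print(d["conf"],d["at"],R.T@(np.array(d["at"])-o))
E
```

```text
[[314.513   0.    261.472]
 [  0.    314.513 191.037]
 [  0.      0.      1.   ]]
(392.5, 0) [145.4   0.6 140.9]
(394, 285) [ -7.2   1.5 140.9]
(393.5, 305) [ 38.5   0.8 -31. ]
(393.5, 300) [11.8  1.  54. ]
(168, 302) [   0.9 -108.4   84. ]
(184, 94) [ 100.7 -113.4  144. ]
(222, 412) [ -96.2 -112.9  144. ]
5 [245 276 243 280]
60 [246 276 245 280]
120 [276 280 279 246]
180 [249 247 276 279]
0.96 [325.7, -112.3, 0.0] [  65.105 -249.045  221.078]
0.64 [474.9, -146.3, 14.0] [  -0.822 -110.959  206.981]
0.61 [586.2, -122.5, 81.4] [ -2.026   2.81  139.513]
0.96 [586.6, -122.3, 181.7] [-1.896  3.184 39.212]
```

Relative to the holder, the rail is within about 0.5 mm sideways and 0.4° in yaw. The bottle lies within 2 mm along the rail, so I lower now.

Emit:
jog_arm(
  moves=[0.012,0.003,0.25,0,0,-0.005,0,0,0,0.25,0,0,0,0,0,0,0.125,0,0,0,0,0,0,0.04,0,0,0,0,0,0,0,0,0,0,0],
)

```text
t: 8.4
position: [583.3, -119.8, 141.8]
tool_rot: [[-0.229, 0.974, -0.0], [0.974, 0.229, -0.0], [-0.0, -0.0, -1.0]]
contact_force: [-0.3, -0.3, 1.0]
opening: 0.131
```

Emit:
jog_arm(
  moves=[0,0,0.03,0,0,0,0,0,0,0.03,0,0,0,0,0,0,0.02,0,0,0,0,0,0,0,0,0,0,0],
)

```text
t: 8.8
position: [583.8, -120.1, 133.2]
tool_rot: [[-0.229, 0.973, 0.002], [0.973, 0.229, -0.001], [-0.002, 0.002, -1.0]]
contact_force: [-0.8, -1.7, 6.4]
opening: 0.133
```

Emit:
jog_arm(
  moves=[0,0,0.03,0,0,0,0,0,0,0.03,0,0,0,0,0,0,0.03,0,0,0,0,0,0,0,0,0,0,0],
)

```text
t: 9.2
position: [583.2, -119.8, 120.9]
tool_rot: [[-0.229, 0.973, -0.0], [0.973, 0.229, -0.0], [-0.0, -0.0, -1.0]]
contact_force: [0.8, -1.3, -4.2]
opening: 0.135
```

Emit:
jog_arm(
  moves=[0,0,0.03,0,0,0,0,0,0,0.02,0,0,0,0,0,0,0,0,0,0,0],
)

```text
t: 9.5
position: [583.6, -119.8, 117.4]
tool_rot: [[-0.229, 0.973, 0.002], [0.973, 0.229, -0.001], [-0.001, 0.002, -1.0]]
contact_force: [-9.9, 2.4, 26.8]
opening: 0.133
```

The holder snapped on at about 121 mm TCP height and the roof bottomed out at 117.4 mm, against 117 expected. Now relieve, open and rise.

Emit:
jog_arm(
  moves=[0,0,-0.015,0,0,0,0,0,0,0,0,0,0,0.45,0,0,0,0,0,0,0.45,0,0,0,0,0,0,0.45,0,0,0,0,0,0,0.45],
)

```text
t: 10.0
position: [583.2, -119.7, 116.7]
tool_rot: [[-0.229, 0.973, -0.0], [0.973, 0.229, -0.0], [0.0, -0.0, -1.0]]
contact_force: [-0.1, 0.0, 1.0]
opening: 0.451
```

Emit:
jog_arm(
  moves=[0,0,-0.2,0,0,0,0.45,0,0,-0.3,0,0,0,0.45,0,0,-0.3,0,0,0,0.45,0.2,0,-0.2,0,0,0,0.45,0.3,0,0,0,0,0,0.45],
)

```text
t: 10.5
position: [570.5, -62.1, 240.3]
tool_rot: [[-0.227, 0.974, 0.005], [0.974, 0.227, -0.002], [-0.003, 0.004, -1.0]]
contact_force: [-0.3, 0.4, -0.4]
opening: 0.452
```

Emit:
jog_arm(
  moves=[0.3,0,0,0,0,0,0.45,0.3,0,0,0,0,0,0.45,0.3,0,0,0,0,0,0.45,0,0,0,0,0,0,0.45],
)

```text
t: 10.9
position: [543.9, 47.2, 237.2]
tool_rot: [[-0.232, 0.973, 0.0], [0.973, 0.232, 0.001], [0.001, 0.0, -1.0]]
contact_force: [0.0, -1.4, 0.3]
opening: 0.449
```

```bash
python3 - <<'E'
from h import *
s=get_state(); print(s["position"],s["t"],s["contact_force"],s["opening"])
c=[]
for n,(y,x) in (("scene",(150,100)),("top",(100,255))):
    p=capture(n); c.append(cv2.resize(p["image"][y:y+145,x:x+180],None,fx=2.2 if 0 else 2.2*2,fy=4.4,interpolation=cv2.INTER_CUBIC))
    for t in ("clip_seat","tall_bottle"):
        for d in tip_of(p,t)[:3]: print(n,t,d["conf"],d["at"])
c=[k[:638,180:180+400] for k in c]
cv2.imwrite("pics/f.png",np.hstack([cv2.resize(k,(400,598)) if 0 else k[:600] for k in c])[:,:,::-1])
E
```

```text
[543.853  47.171 237.182] 10.9 [ 0.012 -1.354  0.29 ] 0.4490522509995467
scene clip_seat 0.76 [584.5, -124.3, 80.5]
scene clip_seat 0.49 [477.5, 441.1, 24.2]
scene clip_seat 0.16 [582.5, -125.1, 55.3]
scene tall_bottle 0.91 [324.7, -115.0, -4.1]
scene tall_bottle 0.87 [475.5, -149.2, 11.5]
scene tall_bottle 0.61 [284.2, -216.0, -5.1]
top clip_seat 0.65 [481.0, 444.7, 21.3]
top clip_seat 0.53 [587.4, -124.7, 76.4]
top clip_seat 0.35 [472.5, -147.8, 14.0]
top tall_bottle 0.79 [322.5, -114.8, 0.2]
top tall_bottle 0.67 [281.1, -216.6, -0.5]
top tall_bottle 0.56 [471.2, -148.1, 13.7]
```

View pics/f.png

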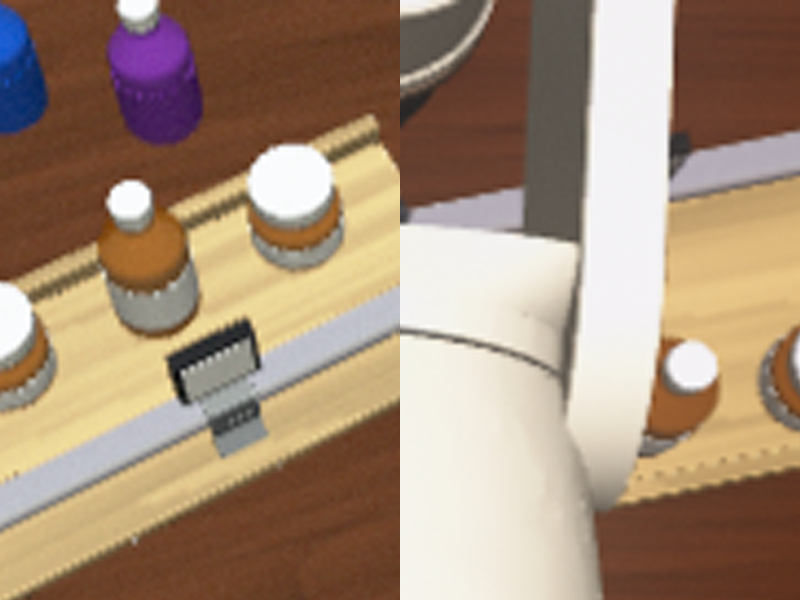

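The scene crop shows the holder at (215,385), upright, in line with the rail and in front of the standing tall bottle. The network puts its seat at z of about 80, which is home. I'm handing it in.

```bash
python3 -c "
from station import *
print(finish_job())"
```

```text
the job is handed in; nothing more can be done
None
```

I clipped the grey big-clip ticket holder onto the rail straight in front of the tall bottle, then backed the gripper away and handed the job in at about 11 s.

**Seating:** The arms snapped under the tube on the way down. The roof stopped on the tube at 117.4 mm TCP height, against 117 mm expected, with about 27 N downward.

**Final checks:**
- **Holder:** the scene picture shows it upright and in line with the rail. The networks put its seat at about (585, -124, 80 and 76), and the rail's centre line is at z = 80.
- **Tall bottle:** it is still standing where it was, and the holder is about 2 mm off straight in front of it along the rail.

**What disagreed or couldn't be checked:**
- The scene and top cameras differed by 2–4 mm on where the rail is. I settled that with a wrist-camera look before pushing down.
- The arm hid most of the holder in the last top view, so that angle gave only a weak confirmation.

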